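# Gauge the feed slot of a shell-inlay press, then run a test stroke

### The arm

A 7-joint arm with a two-finger parallel gripper is mounted at the origin on the work surface. World frame = base frame: x ahead of the robot, y to its left, z up, the work surface at z = 0. Lengths are in mm, angles in rad, forces in N, time in s.
With the tool pointing down it reaches from about 350 to 900 mm from the base axis. Payload 19.9 kg.
Tool frame: the origin (TCP) lies at the centre of the arm's flange, where the gripper is bolted on; the fingertips stand 173 mm ahead of it and the grasp point (between the pads) lies 155 mm ahead of it; z points along the fingers, y is the line along which they close (so a half turn about z gives the same grasp; the last joint's range is limited). The gripper opens to 85 mm and grips with 20 to 120 N. Pads are 22 mm wide; open, the fingers measure 114 mm over their backs; the gripper's body (76 mm by 85 mm) begins 54 mm behind the grasp point. The pads swing forward as they close: fully open they stand 13 mm farther back than shut.
Start: joints at [-0.042, 0.417, -0.01, 1.614, 0.005, 1.111, -0.053], TCP at [624.995, 0.01, 404.66] pointing down, gripper open.
Joint ranges: [-2.81, 2.81], [-0.39, 2.02], [-1.27, 1.25], [0.06, 2.57], [-1.19, 4.33], [0.19, 2], [-2.82, 2.82]. Speed limits (rad/s): [1.89, 1.89, 2.39, 2.39, 3.01, 3.01, 3.01].

### API

Orientations are given as [roll, pitch, yaw] about the fixed x, y, z axes, in that order (R = Rz(yaw) Ry(pitch) Rx(roll)).
In Python, from rig import r gives the robot as it stands. The module is installed in compiled form; this text tells all that it offers.
- The arm moves only by the tool send_rows, never from a script. Its argument "commands" is a list of rows, each a list of 5 numbers: the closure, from -1 (fully open) to 1 (shut), then the shift along the tool's x, y, z in mm, then the turn about the tool's z in degrees. In form: [[hand, dx, dy, dz, roll], ...]. A call has 1 to 10 rows; each row is the pose to reach, as a shift and turn from the pose commanded when the call began, along the tool's axes at that moment; what a row does not reach only later rows make up. A row lasts 1/12 s, in which the tool goes at most 41.7 mm and 7.16 degrees, less where a joint would pass 70% of its speed; a pose out of reach is approached as far as the arm can. A call with a gripper value outside its range is refused whole. The fingers move at their own pace and stop on an object; the grip force is fixed at half the most. Time passes only in rows, so rows that repeat a pose let the fingers close. It gives the time, the measured TCP pose, the force, the opening and the grip force at its end, in the units of the state.
- r.observe(): the state, without advancing time (a new reading comes with each control period).
- r.camera(name): name is "scene" or "side" or "wrist"; returns a dict with "frame" (400x640x3 uint8, blue, green, red), "fx", "fy", "cx", "cy" (pixels), "dist_coeffs" ([k1, k2, p1, p2, k3] as OpenCV has them; the pictures are not rectified), "R" (3x3) and "t" (3): a world point X has camera coordinates R X + t; the wrist camera has in their place "tool_from_camera" (4x4, takes a point from camera to tool coordinates, whose origin is the TCP and whose axes are the flange's). Camera axes: x right, y down, z forward; pixel columns grow to the right and rows downward; lengths in mm; the calibration is good to about 2 mm. A picture is of the moment at which its call begins: read the wrist's pose just before it. There is no depth.
- r.close_job(): hands the job in; it is judged then, once.
The state is a dict: "t": time; "joint_positions": joint angles; "joint_vel": joint speeds; "joint_efforts": joint torques, N m; "tool_pos": TCP position; "tool_rot": TCP orientation; "wrist_force": force on the tool from outside, world axes, zero at the start; "torque": the same for the moment, N m; "finger_gap": opening from 0.0 (shut) to 1.0 (fully open); "grasp_force": force on a finger pad.
Only numpy, scipy, OpenCV 4.12 (cv2) and the standard library are available. Lean on these libraries where they do the work, as an engineer would, in place of code of your own. Each camera call takes 0.05 s, during which the arm holds its last target. There are 200 camera calls.

### The job

Check the sloping feed slot of the green lever press with the red-handled gauge: push its blade in along the slope until the handle sits on the slot's face, hold it there for a moment, then draw it out and stand it fully down in the free place of the wooden rack. With the gauge back in the rack, press the lever down to its stop and let it spring all the way back up. Leave the blue gauge, bowl, jar and brush where they are.

Things in the scene. Friction and masses are not known exactly. Their poses are not given: they have to be found in the camera images.
- gauge_red: Loose gauge, about 60 g: steel blade 4 thick (own x) x 24 wide (y) x 28 long under a red handle 16 (x) x 28 (y) x 60 long. Origin at the centre of the blade's tip, z from tip to handle: blade z 0 to 28, handle z 28 to 88; the handle's lower end is the shoulder that stops the blade. Starts upright in either of the rack's two places
- gauge_blue: Bystander: a gauge of the same form and axes with a blue handle and a 6 mm blade, standing in the rack's other place
- rack: Fixed wooden block 70 (x) x 190 (y) x 45 high with two upright slots, each 9 (x) x 30 (y), 36 deep, chamfered 2. Origin at the centre of its underside, z up. A gauge fully down rests with its handle on the block's top, blade tip 17 above the block's underside; gauge and rack x axes are then parallel (either way round)
- rack_a (a point): centre of the mouth of the rack slot at own y = -45, on the rack's top, 45 above the table
- rack_b (a point): centre of the mouth of the rack slot at own y = +45, on the rack's top
- press: Fixed green lever press worked from its front (own -x, roughly towards the robot). Origin on the base's underside, z up; base own x -90 to 110, 270 wide (y), 16 high. At y +75 the feed block stands before a column (x 55 to 100, 190 high) whose head overhangs it (x 22 to 67, z 150 to 190). The lever is at y -80
- feed_block: Aluminium block on the press, face 50 x 68, leaning 25 deg to the front. Origin: centre of the slot mouth, at press (-15, 75, 85). Own z points out of the slot (up and to the front, 25 deg from vertical), y along the slot's 27 length, x across its 7 width; slot straight through, mouth chamfered 2. Gauge home: axes parallel (x, y either way round), shoulder on the face, tip at z = -28
- lever (a joint): Lever angle (rad): 0 up at rest, 0.6 down at its stop; a spring always pushes it back up. About 2 to 3 N on the bar starts it, about 6 N holds it at the stop. A small ram follows it under the press's head
- lever_bar (a point): centre of the lever's yellow cross bar, 20 diameter, 80 long along the press's y, moving with the lever. The lever is 170 long from its pivot at press (55, -80, 120); at rest it points to the front and 30 deg above level (bar at height 205), at its stop 4 deg below level (bar at height 107)
- bowl: Bystander: loose white bowl, rim radius 50, 48 high; origin under its centre
- jar: Bystander: loose amber jar, radius 24, 60 high; origin under its centre
- brush: Bystander: loose brush, 170 long, lying along its own x
Not all that is in view belongs to the job. Of the things shaped like the rack, the wooden one is meant.

How it is judged (in metres and radians):
On the way, in this order (a step that is already met when the one before it is completed fails the run):
1. the red gauge's blade is home in the sloping slot, handle within 2.5 mm of the face, in line with the slot (z of gauge_red in the frame of feed_block below -0.0255 m and x of gauge_red in the frame of feed_block between -0.004 and 0.004 m and y of gauge_red in the frame of feed_block between -0.005 and 0.005 m and angle between the z axis of gauge_red and the z axis of feed_block, either way round below 0.1 rad), for 0.3 s.
2. the red gauge stands fully down in the rack, upright and released (z of gauge_red in the frame of rack between 0.012 and 0.0205 m and angle between gauge_red's own z axis and vertical below 0.1 rad and (horizontal distance between gauge_red and rack_a below 0.007 m or horizontal distance between gauge_red and rack_b below 0.007 m) and contact force between the fingers and gauge_red below 0.1 N and linear speed of gauge_red below 0.03 m/s), for 0.2 s.
3. the lever is down at its stop (value of joint lever above 0.565 rad), for 0.05 s.
4. the lever has sprung back up (value of joint lever below 0.03 rad), for 0.2 s.
At the end, for the whole second after the job is handed in: The red gauge stands released and still in a rack slot, fully down (within 3.5 mm) and upright (within 0.1 rad); the blue gauge stands in the rack too; the lever is back up (below 0.03 rad) (all of step 2 and z of gauge_blue in the frame of rack between 0.012 and 0.0205 m and angle between gauge_blue's own z axis and vertical below 0.1 rad and (horizontal distance between gauge_blue and rack_a below 0.007 m or horizontal distance between gauge_blue and rack_b below 0.007 m) and value of joint lever below 0.03 rad); the robot touches nothing.
It fails at once if the lever is worked while the red gauge is out of the rack (value of joint lever above 0.2 rad and not (z of gauge_red in the frame of rack between 0.012 and 0.0205 m and angle between gauge_red's own z axis and vertical below 0.1 rad and (horizontal distance between gauge_red and rack_a below 0.007 m or horizontal distance between gauge_red and rack_b below 0.007 m))).
It fails at once if the blue gauge is displaced by more than 15 mm (distance of gauge_blue from where it was at the start of the episode above 0.015 m).
It fails at once if the bowl is displaced by more than 30 mm (distance of bowl from where it was at the start of the episode above 0.03 m).
It fails at once if the jar is displaced by more than 30 mm (distance of jar from where it was at the start of the episode above 0.03 m).
It fails at once if the brush is displaced by more than 30 mm (distance of brush from where it was at the start of the episode above 0.03 m).
It also fails if it takes over 72 s, if anything falls off the work surface, if the arm or the gripper's body presses on something with over 40 N, if the wrist force passes 120 N, or if a joint passes its speed limit or range.

## Working session

There is one attempt and no reset: what is moved stays moved. The work goes in short steps, Python scripts to look and compute and a tool call to move; the robot and the scene stay as the last step left them, time stands still between calls to the robot, and variables do not carry over. Pictures are saved under pics/ and viewed, at most 10 in all, crops included, and the job is handed in when it is done.

Besides the shell and the picture viewer there is one more tool, called after "Call:" in YAML: its name, and indented under it one key for each argument. send_rows: Moves the arm, as the interface text tells. Its arguments: {"type":"object","properties":{"commands":{"type":"array","items":{"type":"array","items":{"type":"number"}}}},"required":["commands"]}

```bash
mkdir -p pics; cat > h.py <<'E'
import numpy as np, cv2, pickle
from rig import r
from scipy.spatial.transform import Rotation as Ro
def pose():
    o=r.observe(); return np.array(o['tool_pos']),Ro.from_euler('xyz',o['tool_rot']).as_matrix()
def cam(n):
    p,R=pose(); c=r.camera(n)
    if n=='wrist':
        T=np.array(c['tool_from_camera']); Rc=R@T[:3,:3]; o=R@T[:3,3]+p
        c['R']=Rc.T; c['t']=-Rc.T@o
    c['R']=np.array(c['R']);c['t']=np.array(c['t']).ravel()
    c['K']=np.array([[c['fx'],0,c['cx']],[0,c['fy'],c['cy']],[0,0,1.]]);c['d']=np.array(c['dist_coeffs'],float)
    return c
def save(c,n): pickle.dump(dict(c),open(n+'.pkl','wb')); cv2.imwrite('pics/'+n+'.png',c['frame'])
def load(n): return pickle.load(open(n+'.pkl','rb'))
def ray(c,uv):
    q=cv2.undistortPoints(np.array(uv,float).reshape(-1,1,2),c['K'],c['d']).reshape(-1,2)
    D=np.c_[q,np.ones(len(q))]@c['R']; return -c['R'].T@c['t'],D/np.linalg.norm(D,axis=1)[:,None]
def onz(c,uv,z):
    o,D=ray(c,uv); return o+D*((z-o[2])/D[:,2])[:,None]
def tri(ca,ua,cb,ub):
    oa,A=ray(ca,ua);ob,B=ray(cb,ub);out=[]
    for a,b in zip(A,B):
        s=np.linalg.lstsq(np.c_[a,-b],ob-oa,rcond=None)[0];P=oa+a*s[0];Q=ob+b*s[1];out.append(np.r_[(P+Q)/2,np.linalg.norm(P-Q)])
    return np.array(out)
def proj(c,X): return cv2.projectPoints(np.array(X,float).reshape(-1,3),cv2.Rodrigues(c['R'])[0],c['t'],c['K'],c['d'])[0].reshape(-1,2)
E
python3 - <<'E'
from h import *
np.set_printoptions(precision=1,suppress=True)
print(r.observe())
I=[]
for n in('scene','side','wrist'):
    c=cam(n);save(c,n+'0');print(n,-c['R'].T@c['t'],c['R'][2],c['fx'])
E
```

```text
{'t': 0.0, 'joint_positions': array([-0. ,  0.4, -0. ,  1.6,  0. ,  1.1, -0.1]), 'joint_vel': array([ 0., -0., -0.,  0., -0.,  0.,  0.]), 'joint_efforts': array([  0. , -86.4,   0.7, -43.5,   0. ,   0. ,   0. ]), 'tool_pos': array([624.9,   0. , 404.1]), 'tool_rot': array([-3.1,  0. ,  1.6]), 'wrist_force': array([-0.2, -0.3,  0.6]), 'torque': array([ 0., -0.,  0.]), 'grasp_force': 0.0, 'finger_gap': 1.0000661549772618}
scene [1145.1  392.8  980. ] [-0.4 -0.5 -0.7] 415.5494651310669
side [ 317.1 1073.5 1070.2] [ 0.2 -0.8 -0.6] 512.601054535301
wrist [625.   82.4 373.3] [-0.  -0.3 -0.9] 332.4709403667751
```

View pics/scene0.png

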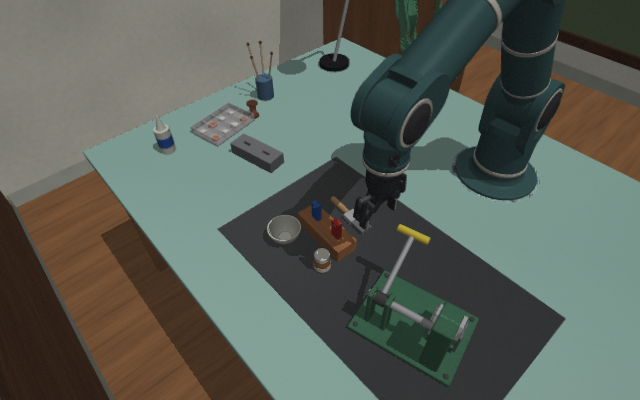

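View pics/side0.png

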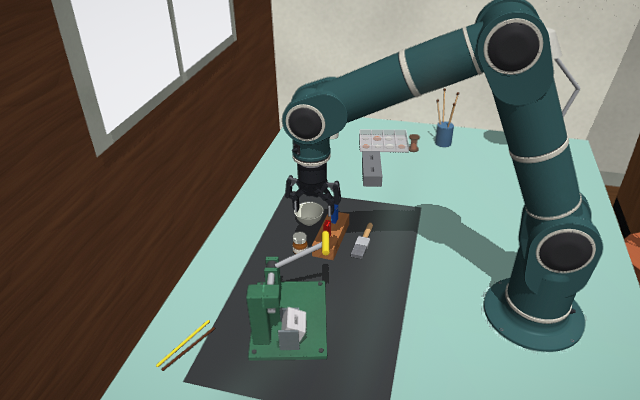

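The scene view shows the wooden rack at about (327,230), with the blue gauge at (317,210) and the red one at (337,229). The grey rack-shaped thing at (257,152) is a decoy: only the block at (327,230) is wooden and holds the gauges. The press is at about (415,320) with its yellow bar at (413,234). In the side view the feed block is at (293,325).

I'll confirm this in one enlarged crop.

```bash
python3 - <<'E'
from h import *
np.set_printoptions(precision=1,suppress=True)
a=load('scene0');b=load('side0')
A=cv2.resize(a['frame'][180:380,260:480],None,fx=2.2,fy=2.2,interpolation=2) 
A=cv2.resize(a['frame'][190:390,290:490],(400,400),interpolation=2)
B=cv2.resize(b['frame'][190:365,235:375],(400,500),interpolation=2)
C=np.zeros((600,800,3),np.uint8);C[:400,:400]=A;C[:500,400:]=B
w=cv2.resize(load('wrist0')['frame'],(320,200),interpolation=2);C[400:,:320]=w
cv2.imwrite('pics/crop1.png',C)
for n,c in(('scene',a),('side',b)):
    h=cv2.cvtColor(c['frame'],cv2.COLOR_BGR2HSV)
    for nm,lo,hi in(('red',(0,170,40),(6,255,255)),('red2',(174,170,40),(180,255,255)),('blue',(105,150,40),(130,255,255)),('yel',(22,170,100),(32,255,255)),('wood',(7,120,40),(16,255,255))):
        m=cv2.inRange(h,lo,hi);k,l,s,ce=cv2.connectedComponentsWithStats(m)
        for i in range(1,k):
            if s[i,4]>25 and 180<ce[i][1]<380 and 200<ce[i][0]<480: 
                print(n,nm,s[i],ce[i],onz(c,[ce[i]],75)[0])
E
```

```text
scene red [332 219  10  20 139] [336.5 228.5] [ 622.4 -139.9   75. ]
scene blue [312 200   9  21 143] [316.1 210.2] [ 618.7 -230.5   75. ]
scene yel [398 225  31  19 199] [413.6 233.9] [478.2  19.2  75. ]
scene wood [ 298  206   59   55 1337] [327.2 233.7] [ 654.5 -143.5   75. ]
scene wood [314 260  16   9  69] [321.6 264.8] [735.6 -76.7  75. ]
side red [323 220   8  16  76] [327.  225.6] [ 626.  -160.6   75. ]
side blue [331 204   7  19  91] [334.5 214.1] [ 616.6 -224.8   75. ]
side yel [322 231   8  25 164] [325.1 242.9] [611.7 -77.   75. ]
side wood [312 212  37  48 624] [334.8 236.5] [ 590.  -113.1   75. ]
side wood [312 214  19  32 123] [320.2 232.3] [ 638.8 -123.1   75. ]
side wood [293 241  15   9  74] [299.8 245.4] [682.8 -48.3  75. ]
```

View pics/crop1.png

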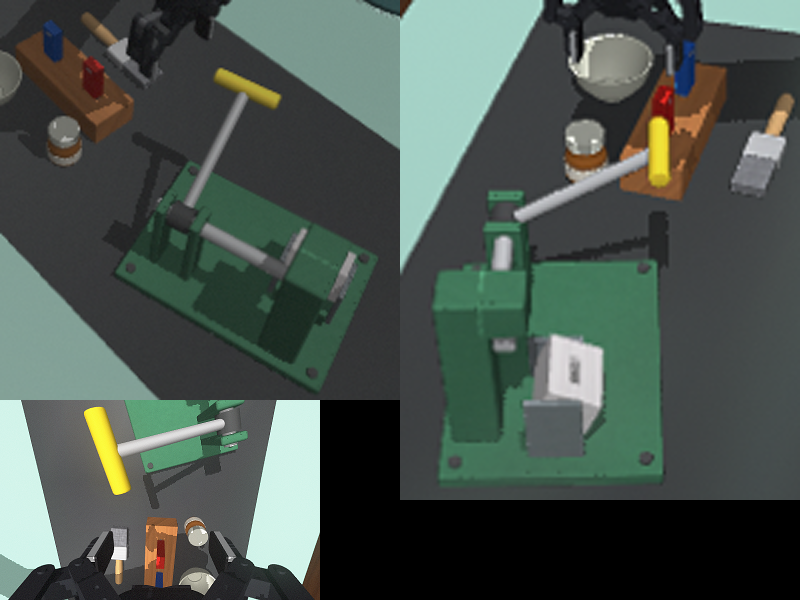

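The crop shows the wooden rack with the red gauge nearer the press. The lever bar leans towards the robot, and the pale feed-block face with its dark slot is at crop (575,370), which is side pixel (296,319). Next I'll work out first positions.

```bash
python3 - <<'E'
from h import *
np.set_printoptions(precision=1,suppress=True)
a=load('scene0');b=load('side0');w=load('wrist0')
print('red,blue,bar',tri(a,[(336.5,228.5),(316.1,210.2),(413.6,233.9)],b,[(327,225.6),(334.5,214.1),(325.1,242.9)]))
S=lambda p:(np.array(p)-[400,0])*.35+[235,190]
A=lambda p:np.array(p)*.5+[290,190]
print('side corners bl,fl,fr(z16)',onz(b,S([(440,480),(662,480),(657,262)]),16))
print('scene corners',onz(a,A([(118,272),(320,388),(377,258),(192,160)]),16))
print('bolts side',onz(b,S([(455,462),(646,458),(644,267)]),18),'scene',onz(a,A([(130,268),(312,373),(365,258),(194,171)]),18))
print('slot',onz(b,S([(575,370)]),85))
# wrist: rack + bar
f=w['frame'];h=cv2.cvtColor(f,cv2.COLOR_BGR2HSV)
for nm,lo,hi in(('red',(0,170,40),(6,255,255)),('yel',(22,170,100),(32,255,255)),('wood',(7,120,40),(16,255,255))):
    m=cv2.inRange(h,lo,hi);k,l,s,ce=cv2.connectedComponentsWithStats(m);i=1+np.argmax(s[1:,4])
    q=cv2.minAreaRect(cv2.findContours((l==i).astype(np.uint8),0,2)[0][0]);print(nm,s[i],q,onz(w,cv2.boxPoints(q),{'red':105,'yel':205,'wood':45}[nm]))
p,R=pose();print(p,R)
E
```

```text
red,blue,bar [[ 624.2 -138.9   86.    11.3]
 [ 617.5 -231.9   70.9    2.6]
 [ 573.5   72.5  204.3    0. ]]
side corners bl,fl,fr(z16) [[708.2 334.6  16. ]
 [518.7 288.5  16. ]
 [587.7  25.8  16. ]]
scene corners [[781.3  74.9  16. ]
 [712.1 329.8  16. ]
 [527.8 281.2  16. ]
 [589.6  25.1  16. ]]
bolts side [[701.3 314.4  18. ]
 [537.7 270.1  18. ]
 [598.4  37.8  18. ]] scene [[767.3  81.8  18. ]
 [705.9 313.6  18. ]
 [540.2 271.2  18. ]
 [602.   39.7  18. ]]
slot [[608.1 242.6  85. ]]
red [312 280  18  58 864] ((321.30926513671875, 308.81549072265625), (16.579288482666016, 57.128631591796875), 2.862405300140381) [[ 614.  -152.6  105. ]
 [ 617.3  -87.8  105. ]
 [ 632.7  -88.7  105. ]
 [ 630.4 -153.5  105. ]]
yel [ 168   14   94  175 7205] ((215.18649291992188, 100.59085845947266), (182.2939910888672, 43.32416534423828), 70.97439575195312) [[553.6 109.9 205. ]
 [572.8 115.6 205. ]
 [594.9  36.  205. ]
 [572.7  28.2 205. ]]
wood [ 288  234   68  141 6846] ((320.0885009765625, 304.1725769042969), (63.25957107543945, 138.55906677246094), 3.8140745162963867) [[ 576.2 -257.9   45. ]
 [ 593.   -67.7   45. ]
 [ 661.3  -72.6   45. ]
 [ 655.8 -264.5   45. ]]
[624.9   0.  404.2] [[ 0.  1. -0.]
 [ 1. -0. -0.]
 [-0. -0. -1.]]
```

The wrist crop gave the press yaw as about 14.7°, with its origin near (644,174). That agrees with the bar and the slot to about 2 mm. The rack yaw is about −3.5°. I'll move above the red gauge, with the tool turned so the fingers close along the rack's length.

Call:
send_rows:
  commands:
    - [-1,-40,5,0,-7]
    - [-1,-80,10,0,-14]
    - [-1,-110,15,0,-21]
    - [-1,-130,15,0,-28]
    - [-1,-140,15,0,-35]
    - [-1,-140,15,0,-42]
    - [-1,-140,15,0,-49]
    - [-1,-140,15,0,-56]
    - [-1,-140,15,0,-63]
    - [-1,-140,15,0,-70]

```text
t: 0.98
tool_pos: [639.9, -140.0, 404.4]
tool_rot: [-3.141, -0.001, 2.798]
wrist_force: [0.2, -0.1, -0.1]
finger_gap: 0.999
grasp_force: 0.0
```

Call:
send_rows:
  commands:
    - [-1,0,0,0,-7]
    - [-1,0,0,0,-14]
    - [-1,0,0,0,-16.5]
    - [-1,0,0,0,-16.5]
    - [-1,0,0,0,-16.5]
    - [-1,0,0,0,-16.5]

```text
t: 1.48
tool_pos: [640.0, -140.0, 404.5]
tool_rot: [-3.142, -0.0, 3.078]
wrist_force: [-0.1, -0.2, 0.7]
finger_gap: 1.001
grasp_force: 0.0
```

```bash
cat > m.py <<'E'
from h import *
np.set_printoptions(precision=1,suppress=True)
def rects(c,zs,area=(0,0,640,400)):
    h=cv2.cvtColor(c['frame'],cv2.COLOR_BGR2HSV)
    for nm,lo,hi in(('red',(0,170,40),(6,255,255)),('blue',(105,150,40),(130,255,255)),('wood',(7,110,30),(17,255,255))):
        m=cv2.inRange(h,lo,hi);k,l,s,ce=cv2.connectedComponentsWithStats(m);i=1+np.argmax(s[1:,4])
        q=cv2.minAreaRect(cv2.findContours((l==i).astype(np.uint8),0,2)[0][0]);print(nm,s[i],cv2.boxPoints(q).tolist());print(onz(c,cv2.boxPoints(q),zs[nm]))
E
python3 - <<'E'
from m import *
c=cam('wrist');save(c,'w1');rects(c,{'red':105,'blue':105,'wood':45});p,R=pose();print(p,R)
E
```

```text
red [305 148  34  30 926] [[305.0, 148.0], [338.0, 148.0], [338.0, 177.0], [305.0, 177.0]]
[[ 604.6 -151.3  105. ]
 [ 606.3 -124.6  105. ]
 [ 630.6 -125.7  105. ]
 [ 628.8 -153.2  105. ]]
blue [196 150  49  30 826] [[196.0, 150.0], [244.0, 150.0], [244.0, 179.0], [196.0, 179.0]]
[[ 600.7 -239.7  105. ]
 [ 603.2 -200.9  105. ]
 [ 627.4 -204.2  105. ]
 [ 624.9 -244.2  105. ]]
wood [  175   116   198    74 11645] [[174.99998474121094, 189.0], [174.99998474121094, 116.00000762939453], [371.99993896484375, 116.0], [371.99993896484375, 189.0]]
[[ 648.9 -292.3   45. ]
 [ 576.4 -277.3   45. ]
 [ 588.2  -88.3   45. ]
 [ 661.6  -89.4   45. ]]
[ 640.  -140.   404.6] [[-1.   0.1 -0. ]
 [ 0.1  1.  -0. ]
 [ 0.  -0.  -1. ]]
```

View pics/w1.png

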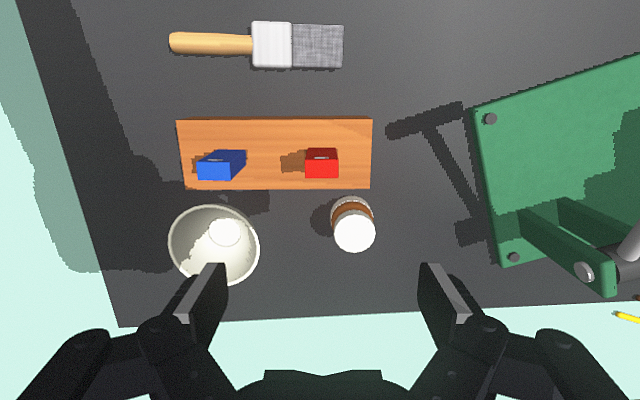

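The wrist view shows the red gauge's top face at about cols 305–338, rows 162–178. The blue top face is at (197–236, 163–180) and the rack top corners are (177,120), (372,119), (370,188) and (185,188). The jar is at (354,232) and the bowl at (214,242), both clear of the grip.

```bash
python3 - <<'E'
from m import *
c=load('w1');f=c['frame'];h=cv2.cvtColor(f,cv2.COLOR_BGR2HSV)
for nm,lo,hi in(('red',(0,150,40),(6,255,255)),('blue',(105,150,40),(130,255,255))):
    m=cv2.inRange(h,lo,hi); v=h[...,2]; 
    th=cv2.threshold(v[m>0].reshape(-1,1),0,255,cv2.THRESH_OTSU)[0];mm=m&((v>th)*255).astype(np.uint8)
    k,l,s,ce=cv2.connectedComponentsWithStats(mm);i=1+np.argmax(s[1:,4]);q=cv2.minAreaRect(cv2.findContours((l==i).astype(np.uint8),0,2)[0][0])
    print(nm,th,s[i],ce[i],onz(c,[ce[i]],105),onz(c,cv2.boxPoints(q),105))
    print(v[140:182:2,321 if nm=='red' else 215])
print('rack top',onz(c,[(177,120),(372,119.5),(370.5,188),(185,188)],45))
E
```

```text
red 190.0 [305 159  34  19 616] [321.5 168.3] [[ 622.3 -139.   105. ]] [[ 613.6 -152.   105. ]
 [ 615.3 -125.   105. ]
 [ 630.6 -125.7  105. ]
 [ 628.8 -153.2  105. ]]
[234 242 236 242 125 135 135 141 124 150 246 248 247 247 247 247 248 246
 247 223 217]
blue 159.0 [196 162  35  18 597] [213.4 170.5] [[ 618.5 -228.6  105. ]] [[ 610.6 -241.6  105. ]
 [ 612.3 -213.7  105. ]
 [ 626.6 -215.9  105. ]
 [ 624.9 -244.2  105. ]]
[219 224 229 225 237  94 121 119 124 110 160 206 237 236 236 236 237 236
 235 238 173]
rack top [[ 580.2 -276.2   45. ]
 [ 591.4  -88.4   45. ]
 [ 660.4  -90.9   45. ]
 [ 648.5 -281.8   45. ]]
```

Call:
send_rows:
  commands:
    - [-1,17.4,-0.3,0,0]
    - [-1,17.4,-0.3,40,0]
    - [-1,17.4,-0.3,75,0]
    - [-1,17.4,-0.3,105,0]
    - [-1,17.4,-0.3,130,0]
    - [-1,17.4,-0.3,148,0]
    - [-1,17.4,-0.3,160,0]
    - [-1,17.4,-0.3,167,0]
    - [-1,17.4,-0.3,169,0]
    - [-1,17.4,-0.3,169,0]

```text
t: 2.37
tool_pos: [622.8, -139.2, 236.1]
tool_rot: [-3.141, 0.0, 3.08]
wrist_force: [-0.0, -0.2, 0.8]
finger_gap: 1.001
grasp_force: 0.0
```

Call:
send_rows:
  commands:
    - [0,0,0,0,0]
    - [0.3,0,0,0,0]
    - [1,0,0,0,0]
    - [1,0,0,0,0]
    - [1,0,0,0,0]
    - [1,0,0,0,0]
    - [1,0,0,0,0]

```text
t: 2.95
tool_pos: [622.7, -139.3, 236.2]
tool_rot: [-3.141, 0.0, 3.08]
wrist_force: [-1.3, 0.8, 4.4]
finger_gap: 0.32
grasp_force: 58.6
```

```bash
python3 - <<'E'
from m import *
c=cam('wrist');save(c,'w2');s=load
a=cam('side');save(a,'s2');b=cam('scene')
C=np.zeros((600,800,3),np.uint8);C[:400,:640]=c['frame'];C[400:,:320]=cv2.resize(a['frame'][180:280,260:420],(320,200));C[400:,330:650]=cv2.resize(b['frame'][170:270,260:420],(320,200))
cv2.imwrite('pics/c2.png',C);p,R=pose();print(p,R,r.observe()['wrist_force'])
E
```

```text
[ 622.7 -139.3  236.2] [[-1.   0.1  0. ]
 [ 0.1  1.  -0. ]
 [-0.  -0.  -1. ]] [-1.2 -0.7  5.3]
```

View pics/c2.png

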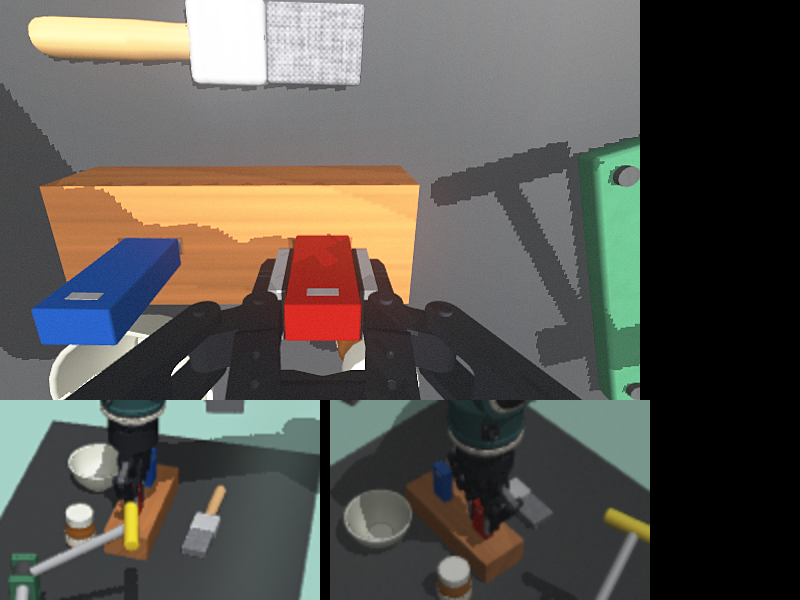

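The grip is good: the red handle is centred between the pads at (322,290). The tool can't tilt, so I'll tilt the gauge about the pad axis. That means lifting it until only the tip is in the rack slot, then leaning it 25° against the slot's mouth.

Call:
send_rows:
  commands:
    - [1,0,0,-4,0]
    - [1,0,0,-9,0]
    - [1,0,0,-14,0]
    - [1,0,0,-18,0]
    - [1,0,0,-20,0]
    - [1,0,0,-20,0]

```text
t: 3.6
tool_pos: [622.7, -139.3, 256.4]
tool_rot: [-3.141, 0.001, 3.08]
wrist_force: [-0.5, -0.4, 0.1]
finger_gap: 0.32
grasp_force: 58.9
```

Call:
send_rows:
  commands:
    - [1,2,0,0,0]
    - [1,4,0,0,0]
    - [1,6,0,0,0]
    - [1,8,0,0.1,0]
    - [1,10,0,0.3,0]
    - [1,12,0,0.7,0]
    - [1,14,0,1.2,0]
    - [1,16,0,1.7,0]
    - [1,18,0,2.3,0]
    - [1,20,0,2.9,0]

```text
t: 4.43
tool_pos: [603.7, -138.1, 254.0]
tool_rot: [-3.141, 0.005, 3.081]
wrist_force: [8.4, -0.4, 7.0]
finger_gap: 0.323
grasp_force: 61.3
```

```bash
cat >> m.py <<'E'
def redv(c,tag):
    h=cv2.cvtColor(c['frame'],cv2.COLOR_BGR2HSV);m=cv2.inRange(h,(0,150,40),(6,255,255))|cv2.inRange(h,(175,150,40),(180,255,255))
    k,l,s,ce=cv2.connectedComponentsWithStats(m);i=1+np.argmax(s[1:,4]);P=cv2.findContours((l==i).astype(np.uint8),0,2)[0][0]
    print(tag,s[i],cv2.approxPolyDP(P,3,True).reshape(-1,2).tolist())
def pred(c,ang,grip=64,off=155):
    # handle corners in tool frame: gauge z up=-tool z, leaning to tool +x by ang
    p,R=pose();a=np.radians(ang);u=np.array([np.sin(a),0,-np.cos(a)]);v=np.array([np.cos(a),0,np.sin(a)])
    g=np.array([0,0,off]);X=[g+u*(z-grip)+v*8+np.array([0,y,0]) for z in(28,88) for y in(-14,14)]+[g+u*(88-grip)-v*8+np.array([0,y,0]) for y in(-14,14)]
    return proj(c,np.array(X)@R.T+p)
E
python3 - <<'E'
from m import *
c=load('w2');redv(c,'before');
print(r.observe()['wrist_force'],pose()[0])
c=cam('wrist');save(c,'w3');redv(c,'now')
for a in(0,10,15,20,25):print(a,pred(c,a).round().tolist())
E
```

```text
before [ 284  235   78  106 6963] [[348, 236], [296, 237], [284, 303], [286, 339], [359, 339], [361, 305]]
[ 8.4 -0.4  7. ] [ 603.7 -138.1  254. ]
now [ 284  253   77   85 5717] [[298, 253], [284, 297], [284, 335], [360, 336], [360, 295], [347, 254]]
0 [[295.0, 233.0], [348.0, 233.0], [281.0, 304.0], [360.0, 304.0], [283.0, 340.0], [358.0, 340.0]]
10 [[295.0, 243.0], [347.0, 243.0], [281.0, 291.0], [360.0, 291.0], [282.0, 333.0], [359.0, 333.0]]
15 [[295.0, 249.0], [347.0, 249.0], [282.0, 285.0], [360.0, 285.0], [282.0, 328.0], [359.0, 328.0]]
20 [[295.0, 254.0], [347.0, 254.0], [282.0, 278.0], [359.0, 278.0], [282.0, 323.0], [360.0, 323.0]]
25 [[295.0, 260.0], [347.0, 260.0], [282.0, 272.0], [359.0, 272.0], [281.0, 318.0], [360.0, 318.0]]
```

Call:
send_rows:
  commands:
    - [1,2,0,0.8,0]
    - [1,4,0,1.6,0]
    - [1,6,0,2.5,0]
    - [1,8,0,3.3,0]
    - [1,10,0,4,0]
    - [1,10,0,4,0]

```text
t: 4.98
tool_pos: [593.5, -137.5, 249.8]
tool_rot: [-3.141, 0.004, 3.081]
wrist_force: [7.1, -1.5, 5.2]
finger_gap: 0.32
grasp_force: 62.0
```

```bash
cat >> m.py <<'E'
def gpose(c,pts,T):
    # pts: shoulder L,R ; top near L,R ; top far L,R (gauge x = side facing camera)
    X=np.array([[8,y,28] for y in(-14,14)]+[[8,y,88] for y in(-14,14)]+[[-8,y,88] for y in(-14,14)],float)
    ok,rv,tv=cv2.solvePnP(X,np.array(pts,float),c['K'],c['d'],flags=cv2.SOLVEPNP_SQPNP)
    ok,rv,tv=cv2.solvePnP(X,np.array(pts,float),c['K'],c['d'],rv,tv,True)
    e=np.abs(cv2.projectPoints(X,rv,tv,c['K'],c['d'])[0].reshape(-1,2)-pts).max()
    Rg=T[:3,:3]@cv2.Rodrigues(rv)[0];t=T[:3,:3]@tv.ravel()+T[:3,3]
    z=Rg[:,2];print('tip in tool',t,'z axis',z,'lean deg toward +x',np.degrees(np.arctan2(z[0],-z[2])),'side',np.degrees(z[1]),'err',e);return t,Rg
E
python3 - <<'E'
from m import *
T=lambda c:np.array(c['tool_from_camera'])
c=load('w2');gpose(c,[(296,236.5),(348,236),(284,303),(361,304),(286,339),(359,339)],T(c))
c=load('w3');gpose(c,[(298,253),(347,253.5),(284,296),(360,295),(284,335),(360,336)],T(c))
print(r.observe()['wrist_force'],pose()[0])
c=cam('wrist');save(c,'w4');redv(c,'now')
cv2.imwrite('pics/w4c.png',cv2.resize(c['frame'][200:360,230:430],(800,640))[:600])
E
```

```text
tip in tool [ 48.2   0.3 128. ] z axis [-0.9  0.   0.5] lean deg toward +x -117.80362996617396 side 0.2569416078521643 err 11.45739418873194
tip in tool [ 39.5   0.8 119.9] z axis [-0.8 -0.   0.6] lean deg toward +x -127.80185436257305 side -0.21670104916425148 err 12.60902233879915
[ 7.1 -1.5  5.2] [ 593.5 -137.5  249.8]
now [ 284  268   78   67 4729] [[298, 268], [284, 291], [284, 332], [359, 334], [360, 290], [347, 268]]
```

View pics/w4c.png

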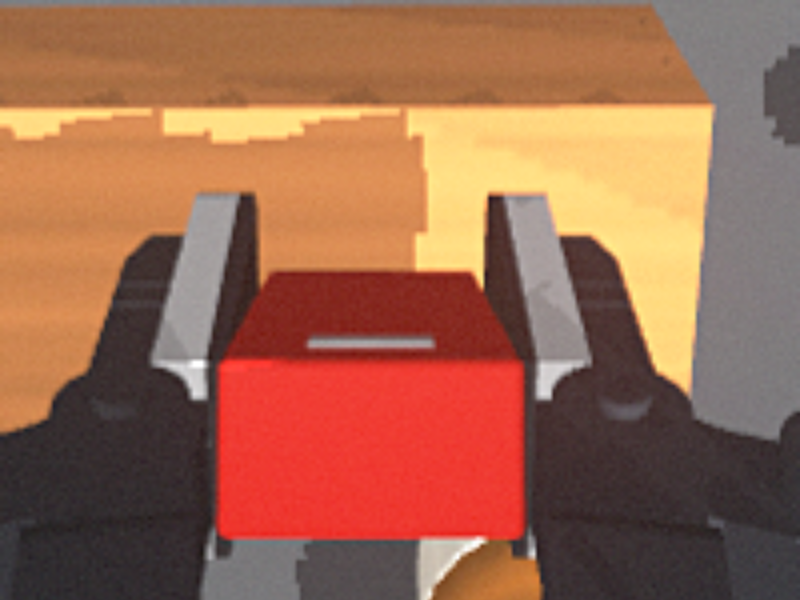

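The crop shows the handle leaning towards the camera, with its top face at (284–360, 291–333) and shoulder edge at row 268. I need to correct my corner order, which was mirrored.

```bash
sed -i 's/for y in(-14,14)\]+\[\[8,y,88\] for y in(-14,14)\]+\[\[-8,y,88\] for y in(-14,14)\]/for y in(14,-14)]+[[8,y,88] for y in(14,-14)]+[[-8,y,88] for y in(14,-14)]/' m.py
python3 - <<'E'
from m import *
T=lambda c:np.array(c['tool_from_camera'])
for n,q in(('w2',[(296,236.5),(348,236),(284,303),(361,304),(286,339),(359,339)]),('w3',[(298,253),(347,253.5),(284,296),(360,295),(284,335),(360,336)]),('w4',[(298,268),(347.5,268),(284,290),(361,290),(284,334),(360,334)])):
    c=load(n);gpose(c,q,T(c))
E
```

```text
tip in tool [ -3.4   0.3 222.5] z axis [ 0.  0. -1.] lean deg toward +x 0.9114014325109986 side 0.2585549233327647 err 0.6472477671093202
tip in tool [-19.7   0.8 220.8] z axis [ 0.2 -0.  -1. ] lean deg toward +x 13.115797619170914 side -0.19845094726911586 err 1.1492888824970464
tip in tool [-31.3   0.9 215.1] z axis [ 0.4 -0.  -0.9] lean deg toward +x 22.789278070051985 side -0.21161863987652912 err 0.9643167318905057
```

The gauge now leans about 22.5°. I'll tilt it slightly more, draw it out along its own axis, and lift clear above the lever's height.

Call:
send_rows:
  commands:
    - [1,2,0,0.9,0]
    - [1,3.5,0,1.6,0]
    - [1,3.5,0,1.6,0]
    - [1,5.5,0,-3,0]
    - [1,8,0,-9,0]
    - [1,10,0,-20,0]
    - [1,10,0,-50,0]
    - [1,10,0,-88,0]
    - [1,10,0,-128,0]
    - [1,10,0,-165,0]

```text
t: 5.87
tool_pos: [582.0, -136.6, 416.2]
tool_rot: [3.142, -0.0, 3.081]
wrist_force: [0.4, -0.5, 0.2]
finger_gap: 0.32
grasp_force: 61.3
```

Call:
send_rows:
  commands:
    - [1,0,0,-40,0]
    - [1,0,10,-60,-4]
    - [1,-5,40,-66,-8]
    - [1,-12,78,-66,-12]
    - [1,-20,116,-66,-16]
    - [1,-28,154,-66,-18.2]
    - [1,-36,192,-66,-18.2]
    - [1,-44,230,-66,-18.2]
    - [1,-52,268,-66,-18.2]
    - [1,-56,306,-66,-18.2]

```text
t: 6.7
tool_pos: [657.4, 166.7, 479.8]
tool_rot: [-3.141, -0.001, -2.886]
wrist_force: [0.9, 0.0, -0.6]
finger_gap: 0.323
grasp_force: 61.3
```

```bash
python3 - <<'E'
from h import *
p,R=pose();print(p,R,r.observe()['tool_rot'],r.observe()['finger_gap'])
D=np.array([650,253,440])-p;print(R.T@D)
E
```

```text
[657.40791379 166.71616955 479.81859222] [[-9.67415243e-01 -2.53194371e-01 -5.97925295e-04]
 [-2.53194095e-01  9.67415371e-01 -5.00590948e-04]
 [ 7.05188931e-04 -3.32888161e-04 -9.99999696e-01]] [-3.14125977e+00 -7.05188990e-04 -2.88561207e+00] 0.32325100473313084
[-14.70810724  85.36120105  39.77981659]
```

Call:
send_rows:
  commands:
    - [1,-5,30,0,0]
    - [1,-10,60,10,0]
    - [1,-15,80,25,0]
    - [1,-15,85,40,0]
    - [1,-15,85,40,0]
    - [1,-15,85,40,0]

```text
t: 7.2
tool_pos: [650.1, 250.9, 439.5]
tool_rot: [-3.141, -0.002, -2.885]
wrist_force: [0.2, -0.5, 0.2]
finger_gap: 0.321
grasp_force: 61.2
```

```bash
python3 - <<'E'
from m import *
print(pose()[0])
c=cam('wrist');save(c,'w5');redv(c,'now')
print(proj(c,[[610.6,242.7,85]]))
E
```

```text
[650.1 250.9 439.5]
now [ 284  273   78   61 4291] [[285, 288], [286, 333], [360, 332], [360, 289], [347, 273], [298, 273]]
[[324.2 132.5]]
```

View pics/w5.png

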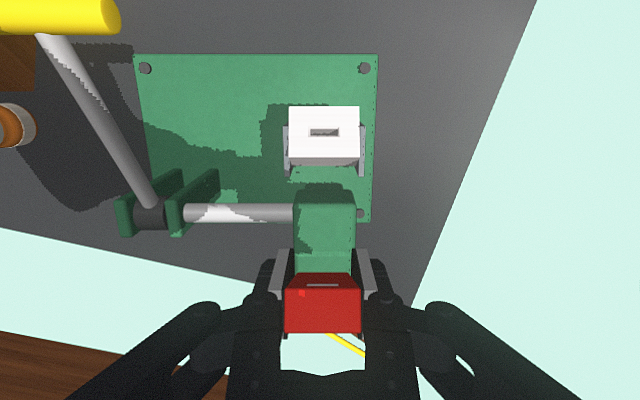

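The slot shows at (324,132), exactly where my press estimate projects to (324.2,132.5). Its edges are level, so the yaw is right. Next I'll compute the gauge pose in the tool and the insertion line.

```bash
python3 - <<'E'
from m import *
c=load('w5');T=np.array(c['tool_from_camera'])
t,Rg=gpose(c,[(298,273),(347,273),(285,288.5),(360.5,289),(286,333),(360,332.5)],T)
g=cv2.cvtColor(c['frame'],cv2.COLOR_BGR2HSV)[100:165,280:370]
m=(g[...,2]<170)&(np.add.outer(abs(np.arange(65)-32)*1.,abs(np.arange(90)-44)*.0)<12);m[:, :22]=0;m[:,64:]=0
ys,xs=np.where(m);print('slot px',xs.mean()+280,ys.mean()+100,xs.min()+280,xs.max()+280,ys.min()+100,ys.max()+100)
uv=[(xs.min()+xs.max())/2+280,(ys.min()+ys.max())/2+100]
print('slot on z85',onz(c,[uv],85))
mouth=np.array([610.6,242.7,85]);psi=np.radians(14.7)
f=np.array([-np.sin(np.radians(25))*np.cos(psi),-np.sin(np.radians(25))*np.sin(psi),np.cos(np.radians(25))])
p,R=pose();R=R
for tip in(t-[-3.0,0.3,3]*np.array(1),):
    print('tip used',tip)
    for s in(60,15,0,-28):
        print(s,R.T@(mouth+s*f-R@tip-p))
E
```

```text
tip in tool [-36.6   0.6 215.6] z axis [ 0.4  0.  -0.9] lean deg toward +x 25.61228215041343 side 0.09866714488733255 err 0.9605301017805346
slot px 323.9263157894737 132.0105263157895 310 337 129 135
slot on z85 [[610.3 241.9  85. ]]
tip used [-33.6   0.3 212.6]
60 [99.3  2.5 88.6]
15 [ 80.3   2.6 129.3]
0 [ 74.    2.6 142.9]
-28 [ 62.2   2.6 168.3]
```

Call:
send_rows:
  commands:
    - [1,35,1,0,0]
    - [1,70,2,10,0]
    - [1,95,2.3,40,0]
    - [1,99,2.3,70,0]
    - [1,99,2.3,88,0]
    - [1,93,2.3,102,0]
    - [1,86,2.3,117,0]
    - [1,80.5,2.3,129,0]
    - [1,80.5,2.3,129,0]
    - [1,80.5,2.3,129,0]

```text
t: 8.08
tool_pos: [572.1, 232.5, 311.1]
tool_rot: [-3.142, -0.0, -2.886]
wrist_force: [-0.3, 0.6, 0.2]
finger_gap: 0.32
grasp_force: 61.3
```

```bash
python3 - <<'E'
from m import *
p,R=pose();print(p,r.observe()['wrist_force'])
c=cam('side');save(c,'s6');w=cam('wrist');save(w,'w6')
mouth=np.array([610.6,242.5,85]);a=np.radians([14.7,25]);f=np.array([-np.sin(a[1])*np.cos(a[0]),-np.sin(a[1])*np.sin(a[0]),np.cos(a[1])])
print('proj mouth, f*15, f*43, f*103',proj(c,[mouth,mouth+15*f,mouth+43*f,mouth+103*f]))
C=np.zeros((600,800,3),np.uint8);C[:600,:480]=cv2.resize(c['frame'][240:365,245:345],(480,600),interpolation=2)
C[:300,480:]=cv2.resize(w['frame'][130:280,240:400],(320,300))
cv2.imwrite('pics/c6.png',C)
E
```

```text
[572.1 232.5 311.1] [-0.3  0.6  0.2]
proj mouth, f*15, f*43, f*103 [[295.3 319.3]
 [297.6 315.6]
 [301.9 308.5]
 [311.5 292.8]]
```

View pics/c6.png

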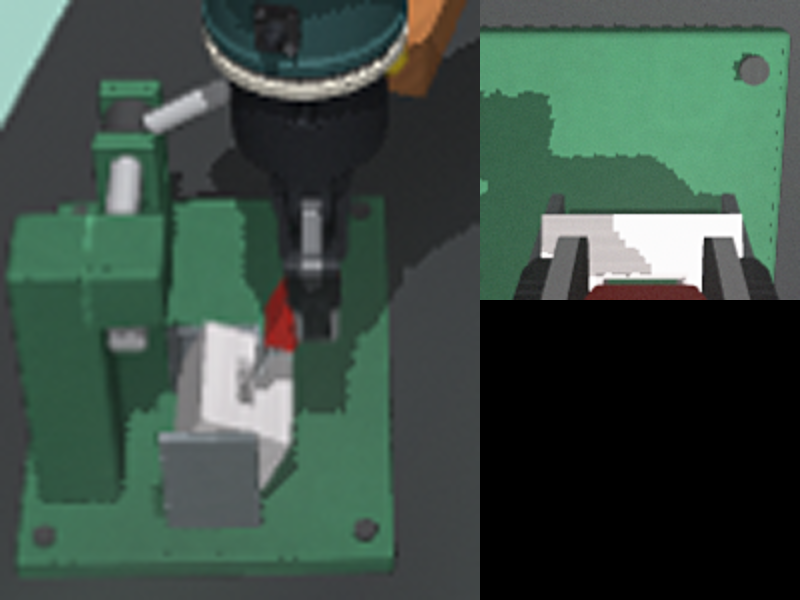

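The side crop shows the blade's tip just above the slot mouth, in line with it, and the wrist crop shows it centred sideways (handle centre 647 against face centre 642). I'll feed in along the slope and watch the force.

Call:
send_rows:
  commands:
    - [1,-1.7,0,3.6,0]
    - [1,-3.4,0,7.2,0]
    - [1,-5.1,0,10.9,0]
    - [1,-6.3,0,13.6,0]
    - [1,-7.6,0,16.3,0]
    - [1,-8.9,0,19,0]
    - [1,-8.9,0,19,0]

```text
t: 8.77
tool_pos: [580.4, 235.3, 291.1]
tool_rot: [-3.142, -0.001, -2.885]
wrist_force: [-0.5, -0.0, -1.4]
finger_gap: 0.32
grasp_force: 61.3
```

Call:
send_rows:
  commands:
    - [1,-1.3,0,2.7,0]
    - [1,-2.5,0,5.4,0]
    - [1,-3.8,0,8.2,0]
    - [1,-5.1,0,10.9,0]
    - [1,-5.9,0,12.7,0]
    - [1,-5.9,0,12.7,0]

```text
t: 9.27
tool_pos: [586.1, 236.8, 278.5]
tool_rot: [-3.142, -0.001, -2.885]
wrist_force: [-0.0, -0.4, 0.0]
finger_gap: 0.318
grasp_force: 61.3
```

Call:
send_rows:
  commands:
    - [1,-0.8,0,1.8,0]
    - [1,-1.7,0,3.6,0]
    - [1,-2.3,0,5,0]
    - [1,-3,0,6.4,0]
    - [1,-3.4,0,7.3,0]
    - [1,-3.4,0,7.3,0]

```text
t: 9.77
tool_pos: [589.4, 237.7, 271.5]
tool_rot: [3.142, -0.0, -2.885]
wrist_force: [1.4, -0.0, 0.1]
finger_gap: 0.318
grasp_force: 61.3
```

Call:
send_rows:
  commands:
    - [1,-0.4,0,0.9,0]
    - [1,-0.8,0,1.8,0]
    - [1,-1.2,0,2.7,0]
    - [1,-1.2,0,2.7,0]

```text
t: 10.1
tool_pos: [590.0, 238.1, 270.9]
tool_rot: [-3.141, -0.001, -2.885]
wrist_force: [-18.7, -9.4, 33.6]
finger_gap: 0.319
grasp_force: 65.6
```

The shoulder is seated: about 39 N along the slot axis, at the expected height. I'll hold there, then draw out along the slope.

Call:
send_rows:
  commands:
    - [1,0,0,0,0]
    - [1,0,0,0,0]
    - [1,0,0,0,0]
    - [1,0,0,0,0]
    - [1,0,0,0,0]
    - [1,0,0,0,0]
    - [1,0,0,0,0]
    - [1,0,0,0,0]

```text
t: 10.77
tool_pos: [590.0, 238.1, 270.9]
tool_rot: [-3.141, -0.001, -2.885]
wrist_force: [-17.7, -8.5, 32.9]
finger_gap: 0.322
grasp_force: 65.5
```

```bash
python3 - <<'E'
from m import *
c=cam('wrist');save(c,'w7');redv(c,'home');print(r.observe()['wrist_force'],pose()[0])
E
```

```text
home [ 284  273   78   61 4262] [[285, 288], [284, 332], [361, 331], [360, 289], [347, 273], [297, 273]]
[-18.4  -7.7  33.6] [590.  238.1 270.9]
```

Call:
send_rows:
  commands:
    - [1,1.2,0,-2.7,0]
    - [1,3,0,-6.3,0]
    - [1,5.5,0,-11.8,0]
    - [1,8.5,0,-18.1,0]
    - [1,12,0,-25.4,0]
    - [1,16,0,-34,0]
    - [1,20,0,-43,0]
    - [1,25,0,-54,0]
    - [1,30,0,-90,0]
    - [1,30,0,-130,0]

```text
t: 11.65
tool_pos: [560.0, 230.0, 399.5]
tool_rot: [-3.141, -0.004, -2.884]
wrist_force: [0.9, 0.4, 0.3]
finger_gap: 0.321
grasp_force: 61.4
```

Call:
send_rows:
  commands:
    - [1,0,0,-40,0]
    - [1,0,-5,-75,0]
    - [1,-4,-30,-80,2]
    - [1,-8,-68,-80,6]
    - [1,-12,-106,-80,10]
    - [1,-16,-144,-80,14]
    - [1,-20,-182,-80,18.2]
    - [1,-24,-220,-80,18.2]
    - [1,-28,-258,-80,18.2]
    - [1,-30,-296,-80,18.2]

```text
t: 12.48
tool_pos: [665.6, -49.9, 480.1]
tool_rot: [3.141, 0.001, 3.081]
wrist_force: [0.2, 1.3, -0.8]
finger_gap: 0.318
grasp_force: 61.2
```

```bash
python3 - <<'E'
from m import *
p,R=pose();print(p,r.observe()['tool_rot'],r.observe()['grasp_force']);c=cam('wrist');redv(c,'n')
tip=np.array([-33,-.5,211.5])
for z in(60,37):print(z,R.T@(np.array([622.6,-139.3,z])-R@tip-p))
E
```

```text
[665.6 -49.9 480.1] [3.1 0.  3.1] 61.24768137931824
n [ 284  273   78   61 4266] [[284, 289], [284, 332], [360, 332], [360, 289], [347, 273], [298, 273]]
60 [ 70.8 -91.4 208.6]
37 [ 70.8 -91.4 231.6]
```

Call:
send_rows:
  commands:
    - [1,25,-32,0,0]
    - [1,50,-65,20,0]
    - [1,68,-88,55,0]
    - [1,70.8,-91.4,95,0]
    - [1,70.8,-91.4,133,0]
    - [1,70.8,-91.4,165,0]
    - [1,70.8,-91.4,190,0]
    - [1,70.8,-91.4,205,0]
    - [1,70.8,-91.4,209,0]
    - [1,70.8,-91.4,209,0]

```text
t: 13.37
tool_pos: [589.1, -135.1, 270.0]
tool_rot: [3.141, -0.001, 3.081]
wrist_force: [0.5, -0.5, 0.8]
finger_gap: 0.317
grasp_force: 61.2
```

```bash
python3 - <<'E'
from m import *
p,R=pose();print(p);a=cam('scene');b=cam('side');w=cam('wrist')
C=np.zeros((600,800,3),np.uint8);C[:300,:400]=cv2.resize(a['frame'][180:270,275:395],(400,300),interpolation=2);C[:300,400:]=cv2.resize(b['frame'][185:275,270:390],(400,300),interpolation=2)
C[300:,:500]=cv2.resize(w['frame'][160:310,195:445],(500,300))
cv2.imwrite('pics/c8.png',C)
print('slot mouth proj',proj(a,[[622.6,-139.3,45]]),proj(b,[[622.6,-139.3,45]]),proj(w,[[622.6,-139.3,45]]))
E
```

```text
[ 589.1 -135.1  270. ]
slot mouth proj [[336.4 235.3]] [[326.6 237.3]] [[318.3 267.3]]
```

View pics/c8.png

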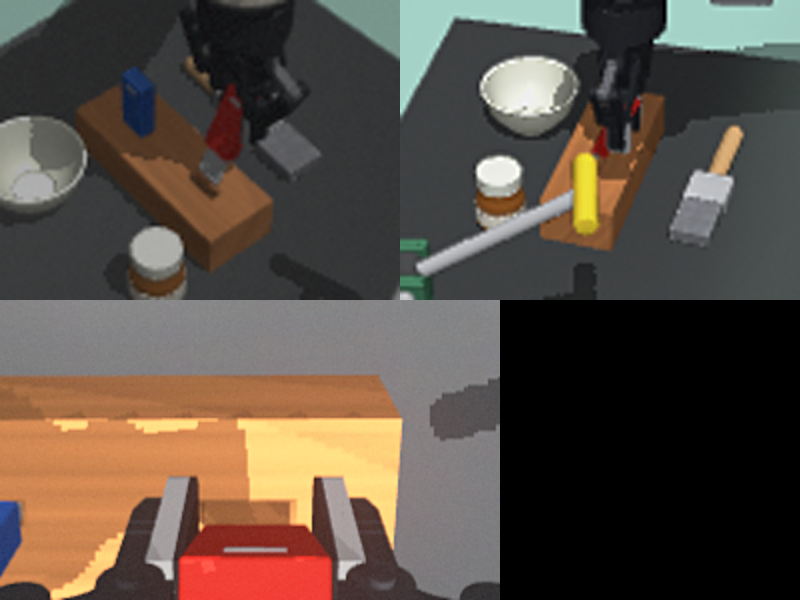

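The wrist crop shows the free slot centred at px 320 while the handle sits about 1.5–2 mm to the right of it. The scene view shows the tip just above the slot. I'll shift by −2 mm and lower the tip in.

Call:
send_rows:
  commands:
    - [1,0,-2,0,0]
    - [1,0,-2,4,0]
    - [1,0,-2,8,0]
    - [1,0,-2,12,0]
    - [1,0,-2,15,0]
    - [1,0,-2,18,0]
    - [1,0,-2,20,0]
    - [1,0,-2,21,0]
    - [1,0,-2,21,0]

```text
t: 14.27
tool_pos: [590.0, -137.2, 249.5]
tool_rot: [-3.141, 0.002, 3.081]
wrist_force: [5.7, -0.3, 2.6]
finger_gap: 0.318
grasp_force: 61.8
```

Call:
send_rows:
  commands:
    - [1,-3,0,-1,0]
    - [1,-6,0,-2,0]
    - [1,-10,0,-3.5,0]
    - [1,-14,0,-4.6,0]
    - [1,-18,0,-5.5,0]
    - [1,-22,0,-6.2,0]
    - [1,-26,0,-6.7,0]
    - [1,-30,0,-7,0]
    - [1,-34,0,-7,0]
    - [1,-36,0,-7,0]

```text
t: 15.1
tool_pos: [624.6, -139.5, 255.4]
tool_rot: [-3.141, -0.004, 3.08]
wrist_force: [-6.4, 0.2, 4.1]
finger_gap: 0.319
grasp_force: 60.4
```

```bash
python3 - <<'E'
from m import *
print(pose()[0],r.observe()['wrist_force']);c=cam('wrist');save(c,'w9');redv(c,'n')
E
```

```text
[ 624.6 -139.5  255.4] [-6.4  0.2  4.1]
n [ 283  239   79  105 6987] [[297, 239], [283, 306], [285, 341], [358, 342], [361, 304], [348, 239]]
```

It is upright again, to within about 1°. I'll centre it and lower it.

Call:
send_rows:
  commands:
    - [1,2,0,0,0]
    - [1,2,0,4,0]
    - [1,2,0,8,0]
    - [1,2,0,12,0]
    - [1,2,0,15,0]
    - [1,2,0,17,0]
    - [1,2,0,18,0]
    - [1,2,0,18,0]

```text
t: 15.82
tool_pos: [623.2, -139.3, 237.8]
tool_rot: [3.142, -0.0, 3.081]
wrist_force: [-0.1, -0.1, -0.9]
finger_gap: 0.319
grasp_force: 60.0
```

Call:
send_rows:
  commands:
    - [1,0,0,1,0]
    - [1,0,0,2,0]
    - [1,0,0,3,0]
    - [1,0,0,3,0]

```text
t: 16.15
tool_pos: [623.1, -139.3, 234.9]
tool_rot: [-3.142, -0.0, 3.08]
wrist_force: [0.5, -0.1, -0.6]
finger_gap: 0.323
grasp_force: 60.0
```

Call:
send_rows:
  commands:
    - [1,0,0,0.8,0]
    - [1,0,0,1.6,0]
    - [1,0,0,2.4,0]
    - [1,0,0,3.2,0]
    - [1,0,0,3.2,0]

```text
t: 16.57
tool_pos: [623.5, -139.3, 233.8]
tool_rot: [-3.141, 0.001, 3.08]
wrist_force: [-9.7, 1.5, 28.3]
finger_gap: 0.319
grasp_force: 63.7
```

Seated at 28 N. I'll release and rise.

Call:
send_rows:
  commands:
    - [1,0,0,-1,0]
    - [0.3,0,0,-1,0]
    - [-1,0,0,-1,0]
    - [-1,0,0,-1,0]
    - [-1,0,0,-1,0]
    - [-1,0,0,-1,0]
    - [-1,0,0,-1,0]
    - [-1,0,0,-1,0]
    - [-1,0,0,-1,0]
    - [-1,0,0,-1,0]

```text
t: 17.4
tool_pos: [623.2, -139.3, 232.9]
tool_rot: [-3.142, -0.0, 3.081]
wrist_force: [0.1, -0.3, -0.1]
finger_gap: 1.002
grasp_force: 0.0
```

Call:
send_rows:
  commands:
    - [-1,0,0,-5,0]
    - [-1,0,0,-20,0]
    - [-1,0,0,-50,0]
    - [-1,0,0,-90,0]
    - [-1,0,0,-130,0]
    - [-1,0,0,-165,0]
    - [-1,-10,0,-170,0]
    - [-1,-17,0,-170,0]
    - [-1,-17,0,-170,0]
    - [-1,-17,0,-170,0]

```text
t: 18.23
tool_pos: [639.9, -140.3, 401.7]
tool_rot: [3.141, -0.002, 3.081]
wrist_force: [0.4, -0.6, -0.5]
finger_gap: 0.997
grasp_force: 0.0
```

```bash
python3 - <<'E'
from m import *
p,R=pose();print(p,r.observe()['tool_rot'])
c=cam('wrist');save(c,'w10');rects(c,{'red':105,'blue':105,'wood':45})
a=cam('scene');b=cam('side')
C=np.zeros((600,800,3),np.uint8);C[:400,:640]=c['frame'];C[400:,:320]=cv2.resize(b['frame'][180:280,260:420],(320,200));C[400:,330:650]=cv2.resize(a['frame'][170:270,260:420],(320,200))
cv2.imwrite('pics/c10.png',C)
E
```

```text
[ 639.9 -140.3  401.7] [ 3.1 -0.   3.1]
red [305 151  35  31 971] [[305.0, 151.0], [339.0, 151.0], [339.0, 181.0], [305.0, 181.0]]
[[ 606.1 -151.5  105. ]
 [ 607.7 -124.2  105. ]
 [ 632.7 -125.3  105. ]
 [ 631.  -153.5  105. ]]
blue [195 151  50  31 905] [[195.0, 151.0], [244.0, 151.0], [244.0, 181.0], [195.0, 181.0]]
[[ 600.8 -239.8  105. ]
 [ 603.1 -200.5  105. ]
 [ 628.  -203.9  105. ]
 [ 625.5 -244.3  105. ]]
wood [  175   117   198    74 11809] [[175.0, 117.0], [372.0, 117.0], [372.0, 190.0], [175.0, 190.0]]
[[ 576.9 -276.6   45. ]
 [ 588.1  -89.    45. ]
 [ 661.1  -89.9   45. ]
 [ 648.9 -291.2   45. ]]
```

View pics/c10.png

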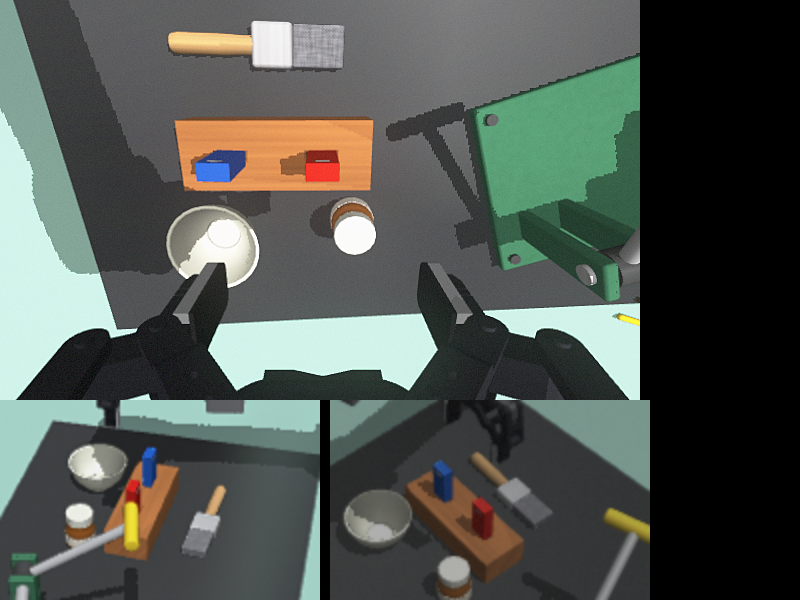

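The red gauge is back in its slot, upright, with its top at (322,172) as before. Blue, bowl, jar and brush haven't moved. Next is the lever: shut the fingers and go above the bar at about (575,73).

Call:
send_rows:
  commands:
    - [0,12,35,-18,-3]
    - [1,26,72,-20,-6]
    - [1,40,109,-20,-9]
    - [1,54,146,-20,-13]
    - [1,68,183,-20,-17]
    - [1,77,209,-20,-18.2]
    - [1,77,209,-20,-18.2]
    - [1,77,209,-20,-18.2]
    - [1,77,209,-20,-18.2]

```text
t: 19.13
tool_pos: [576.1, 72.3, 422.5]
tool_rot: [-3.141, -0.001, -2.886]
wrist_force: [0.0, -0.4, 0.5]
finger_gap: 0.005
grasp_force: 0.0
```

```bash
python3 - <<'E'
from m import *
p,R=pose();print(p,r.observe()['tool_rot'],r.observe()['finger_gap'])
c=cam('wrist');save(c,'w11');h=cv2.cvtColor(c['frame'],cv2.COLOR_BGR2HSV);m=cv2.inRange(h,(20,150,80),(33,255,255))
k,l,s,ce=cv2.connectedComponentsWithStats(m);i=1+np.argmax(s[1:,4]);print(s[i],ce[i],onz(c,[ce[i]],207))
print(R.T@(np.array([575.0,73,215])-p))
E
```

```text
[576.1  72.3 422.5] [-3.1 -0.  -2.9] 0.005293301827283321
[ 255  209  136   33 4282] [322.5 225.5] [[573.7  72.3 207. ]]
[  0.7   1.1 207.5]
```

Call:
send_rows:
  commands:
    - [1,1,0,15,0]
    - [1,1,0,28,0]
    - [1,1,0,34,0]
    - [1,4,0,40,0]
    - [1,7.5,0,47,0]
    - [1,11,0,55,0]
    - [1,15,0,66,0]
    - [1,18,0,76,0]
    - [1,20,0,86,0]
    - [1,22,0,96,0]

```text
t: 20.02
tool_pos: [554.7, 66.5, 326.8]
tool_rot: [-3.141, -0.0, -2.886]
wrist_force: [-3.8, -1.2, 6.5]
finger_gap: -0.002
grasp_force: 3.2
```

Call:
send_rows:
  commands:
    - [1,0.7,0,8,0]
    - [1,1,0,16,0]
    - [1,1,0,24,0]
    - [1,1,0,30,0]
    - [1,1,0,33,0]
    - [1,1,0,35,0]
    - [1,1,0,35,0]

```text
t: 20.6
tool_pos: [553.8, 66.4, 291.8]
tool_rot: [-3.141, -0.001, -2.886]
wrist_force: [-3.8, -0.8, 6.1]
finger_gap: 0.002
grasp_force: 3.1
```

Call:
send_rows:
  commands:
    - [1,0,0,1,0]
    - [1,0,0,2,0]
    - [1,0,0,3,0]
    - [1,0,0,3,0]

```text
t: 20.93
tool_pos: [553.9, 66.5, 289.6]
tool_rot: [-3.141, -0.0, -2.886]
wrist_force: [-7.8, -2.7, 17.0]
finger_gap: -0.001
grasp_force: 8.2
```

The force rose from 6 to 17 N at z 289.6, so the lever is on its stop. I'll hold a moment, then release upwards.

Call:
send_rows:
  commands:
    - [1,0,0,0.5,0]
    - [1,0,0,0.5,0]
    - [1,0,0,0,0]
    - [1,-1,0,-10,0]
    - [1,-2,0,-30,0]
    - [1,-6,0,-55,0]
    - [1,-13,0,-80,0]
    - [1,-22,0,-105,0]
    - [1,-22,0,-140,0]
    - [1,-22,0,-165,0]

```text
t: 21.77
tool_pos: [575.4, 72.4, 456.7]
tool_rot: [-3.142, 0.002, -2.886]
wrist_force: [-0.6, -0.3, -0.6]
finger_gap: 0.001
grasp_force: 0.0
```

Call:
send_rows:
  commands:
    - [1,10,0,-20,0]
    - [1,20,0,-20,0]
    - [1,20,0,-20,0]
    - [1,20,0,-20,0]
    - [1,20,0,-20,0]
    - [1,20,0,-20,0]

```text
t: 22.27
tool_pos: [556.0, 67.5, 473.0]
tool_rot: [3.141, -0.001, -2.885]
wrist_force: [0.5, -0.0, 0.8]
finger_gap: 0.001
grasp_force: 0.0
```

```bash
python3 - <<'E'
from m import *
o=r.observe();print(o['tool_pos'],o['wrist_force'],o['t'])
g=[]
for n in('scene','side'):
    c=cam(n);g.append(c);h=cv2.cvtColor(c['frame'],cv2.COLOR_BGR2HSV)
    for nm,lo,hi in(('red',(0,170,40),(6,255,255)),('blue',(105,150,40),(130,255,255)),('yel',(22,170,100),(32,255,255))):
        k,l,s,ce=cv2.connectedComponentsWithStats(cv2.inRange(h,lo,hi))
        for i in range(1,k):
            if s[i,4]>25 and 180<ce[i][1]<280 and 290<ce[i][0]<480: print(n,nm,s[i],ce[i])
E
```

```text
[556.   67.5 473. ] [ 0.5 -0.   0.8] 22.2667
scene red [331 219  11  21 142] [335.8 228.3]
scene blue [312 200   9  21 142] [316.1 210.2]
scene yel [398 225  31  19 195] [413.6 233.9]
side red [323 220   7  14  66] [326.2 225.3]
side blue [331 209   7  14  50] [334.3 217.6]
side yel [322 231   8  25 167] [325.2 243. ]
```

The bar is back at its starting pixels, (413.6,233.9) in the scene view and (325.2,243.0) in the side view. Both gauges stand in place, so I'm handing in.

```bash
python3 -c "
from rig import r
print(r.close_job())"
```

```text
the job is handed in; nothing more can be done
None
```

I gauged the slot, stood the red gauge back in the rack, pressed the lever to its stop and saw it spring back up; the job was handed in at about 22 s of the 72 s allowed, but the hand-in gave no verdict.

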